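Read a hardness indent through the loupe at its focal height

ROBOT

A 6-joint arm with a two-finger parallel gripper is mounted at the origin on the work surface. World frame = base frame: x ahead of the robot, y to its left, z up, the work surface at z = 0. Lengths are in mm, angles in rad, forces in N, time in s.
With the tool pointing down it reaches from about 250 to 725 mm from the base axis. Payload 4 kg.
Tool frame: the origin (TCP) lies midway between the tips of the shut fingers; the grasp point (between the pads) lies 19 mm behind it; z points along the fingers, y is the line along which they close (so a half turn about z gives the same grasp; the last joint's range is limited). The gripper opens to 85 mm and grips with 20 to 120 N. Pads are 22 mm wide; open, the fingers measure 114 mm over their backs; the gripper's body (76 mm by 85 mm) begins 54 mm behind the grasp point. The pads swing forward as they close: fully open they stand 13 mm farther back than shut.
Start: joints at [-1.118, 0.241, 0.005, 1.335, 0, 1.571], TCP at [218.741, -449.613, 231.306] pointing down, gripper open.
Joint ranges: [-2.72, 2.72], [-1.05, 1.87], [-1.09, 1.28], [-1.99, 2.15], [-1.42, 1.44], [-3.14, 3.14]. Speed limits (rad/s): [2.79, 2.79, 3.14, 3.14, 3.14, 3.14].

INTERFACE

Orientations are given as a unit quaternion [w, x, y, z].
In Python, from plant import manip, sensors, imaging, spotter gives the robot as it stands. Calls block until the motion is done:
- manip.move_pose(position, orientation): joint-space move of the TCP to a pose.
- manip.servo_line(position, orientation=None, rate=150): straight line of the TCP; orientation=None keeps the orientation; rate is the mean speed in mm/s.
- manip.movej(angles): joint-space move.
- manip.gripper_to(opening, squeeze=None): finger opening in mm; squeeze is the grip in N (None keeps the last); returns when the fingers have stopped.
- manip.sleep(seconds).
- manip.inverse_kinematics(position, orientation): joint angles nearest the present ones, or None.
- sensors.read_state(): the state.
- imaging.snapshot(name): name is "scene" or "top"; returns a dict with "color" (480x640x3 uint8, red, green, blue), "range_z" (480x640 float32, mm along the optical axis (not along the pixel's ray), 0 where there is no reading), "K" (3x3 intrinsics, pixels), "D" ([k1, k2, p1, p2, k3] as OpenCV has them; the pictures are not rectified), "R" (3x3) and "t" (3): a world point X has camera coordinates R X + t. Camera axes: x right, y down, z forward; pixel columns grow to the right and rows downward; lengths in mm; the calibration is good to about 2 mm. A picture is of the moment at which its call begins.
A pose or a line that the arm cannot do raises manip.Unreachable and nothing moves.
- manip.job_done(): hands the job in; it is judged then, once.
Trained networks look in the newest picture that a camera, given by its name, has taken for a name from the list of things; names that differ only in an ending like _2 or _b are one class to them, and where a whole thing is asked for, a point or a joint stands for the part that bears it (a point fixed in the world has none). Each returns a list of dicts, best first, with "p" (0 to 1); they miss things now and then, are a little off and sometimes report something else, mostly with a low value. They report only what shows in the picture. A call takes as long as a camera call. They do not tell look-alikes from the thing itself.
- spotter.recognise(target, camera): "box" ([left, top, width, height] in pixels, round what is visible of it).
The state is a dict: "clock": time; "joint_pos": joint angles; "joint_vel": joint speeds; "joint_efforts": joint torques, N m; "ee_pos": TCP position; "eef_rot": TCP orientation; "ft_force": force on the tool from outside, world axes, zero at the start; "torque": the same for the moment, N m; "opening": finger opening in mm; "grip_force": force on a finger pad.
Only numpy, scipy, OpenCV 4.12 (cv2) and the standard library are available. Lean on these libraries where they do the work, as an engineer would, in place of code of your own. Each camera call takes 0.05 s, during which the arm holds its last target. There are 200 camera calls.

TASK

Pull open the blue instrument drawer, take out the orange-handled loupe and hold it level over the polished specimen in the clamp: lens centred over the specimen, middle of the lens rim at the height of the yellow focus marker on the post. Finish while holding it there, still and free of the stand; do not put it down or let go, do not shift the focus marker, and leave the other things on the bench where they are.

Things in the scene. Friction and masses are not known exactly. Their poses are not given: they have to be found in the camera images.
- cabinet_drawer0 (a joint): how far the drawer of the low bench cabinet is pulled out, m: 0 shut, 0.18 at its stop; it starts shut or up to 12 mm open. Sliding friction about 1 N plus 4 N per m/s; it stays where it is left. The loupe lies inside it, clear of the cabinet's top only when the drawer is out by about 140 mm or more
- cabinet_drawer0_handle (a point): middle of the drawer's steel bar handle (moves with the drawer): round bar 11 mm thick, 120 mm long along its y axis, 38 mm below the cabinet's top, its centre line 35 mm in front of the blue drawer front, so 29 mm are free behind it. Its -x axis points out of the cabinet, the way the drawer opens; z up
- cabinet_top (a point): centre of the top of the low grey cabinet, 260 mm deep (x), 320 mm wide (y), 84 mm high, fixed to the bench, with a cardboard box of wipes (80 x 130 mm, 45 mm high) stuck on the rear half of its top; its -x axis points out through the drawer front
- loupe_grip (a point): grip point of the loupe, half-way up the middle of its orange handle: 18 mm wide (along its x axis), 20 mm high (z), reaching from 50 mm on the -y side of this point to 40 mm on its +y side. The loupe (about 120 g) starts lying flat, loose, on the drawer floor, which is 10 mm below this point; z up. Its axes are parallel to the world's apart from yaw
- lens (a point): optical centre of the loupe, half-way up the dark round rim (60 mm outside diameter, 16 mm high, clear glass within). It lies 68 mm from the grip point along the loupe's +y axis and 2 mm below it; z is the optical axis
- part (a point): centre of the polished top face of the round black specimen mount (33 mm across, bright steel middle) clamped on the specimen stand, 46 mm above the bench. The stand's plate is 170 mm (x) by 110 mm (y), 12 mm high, fixed to the bench; at this point's +x side, 95 mm away, stands the steel focus post, 10 mm thick, its top 187 mm above the bench. A flat dark wooden case with four steel blocks, 36 mm high, 130 x 120 mm, stands on the bench beside the stand
- focus_mark (a point): centre of the yellow focus marker, a collar 26 mm across and 12 mm high on the focus post, with a pointer that reaches 27 mm towards the specimen. Its height, 108 to 163 mm above the bench, is different each time and marks where the middle of the lens rim belongs. Held by friction (about 4 N): it slides if pushed
- caliper: bystander: steel caliper with black slide, 200 mm long, lying flat; origin on its underside
- mount_a: bystander: black specimen mount, 33 mm across, 18 mm high; origin under its centre
- mount_b: bystander: green specimen mount, 33 mm across, 18 mm high; origin under its centre
- wash_bottle: bystander: white bottle with red cap, 60 mm across, 150 mm high; origin under its centre
- dish: bystander: white ceramic bowl, 90 mm across, 28 mm high; origin under its centre
Not all that is in view belongs to the job. What is meant by the part that bears part is not pink, and is the smaller of those in its own colour.

How it is judged:
By the outcome, as a careful person would: the job done as asked, in the order asked, and still so for the second after the job is handed in, while the arm keeps its last pose, push and grip.
It also fails if it takes over 54 s, if anything falls off the work surface, if the arm or the gripper's body presses on something with over 40 N, if the wrist force passes 120 N, or if a joint passes its speed limit or range.

## Working session

There is one attempt and no reset: what is moved stays moved. The work goes in short steps, each a Python script; the robot and the scene stay as the last script left them, time stands still between calls to the robot, and variables do not carry over. Pictures are saved under pics/ and viewed, at most 10 in all, crops included, and the job is handed in when it is done.

```bash
ls; mkdir -p pics; cat > h.py <<'E'
import numpy as np, cv2
from plant import manip, sensors, imaging, spotter
def cloud(s):
    h,w=s["range_z"].shape
    uv=np.stack(np.meshgrid(np.arange(w),np.arange(h)),-1).reshape(-1,1,2).astype(np.float64)
    n=cv2.undistortPoints(uv,s["K"],np.array(s["D"])).reshape(h,w,2)
    z=s["range_z"].astype(float)[...,None]
    c=np.concatenate([n*z,z],-1)
    X=(c-np.array(s["t"]))@np.array(s["R"])
    X[s["range_z"]<=0]=np.nan
    return X
def save(s,name): cv2.imwrite(f"pics/{name}.png",s["color"][...,::-1])
E
python3 - <<'E'
from h import *
for c in("scene","top"):
    s=imaging.snapshot(c); save(s,c+"0"); X=cloud(s); np.savez(c+"0.npz",X=X,C=s["color"])
    print(c,"cam at",-np.array(s["R"]).T@s["t"])
    for n in("cabinet_drawer0","cabinet_drawer0_handle","cabinet_top","loupe_grip","part","focus_mark","caliper","mount_a","wash_bottle","dish"):
        for d in spotter.recognise(n,c)[:4]:
            l,t,w,h=d["box"]; p=X[int(t):int(t+h)+1,int(l):int(l+w)+1].reshape(-1,3)
            print(n,round(d["p"],2),np.round(d["box"]),np.round(np.nanmedian(p,0)) if len(p) else None)
print(sensors.read_state())
E
```

```text
pics
scene cam at [1585.14312748  259.50190228  839.23897404]
cabinet_drawer0 0.83 [167. 261.  66.  13.] [ 578. -196.   69.]
cabinet_drawer0_handle 0.58 [126. 256. 126.  36.] [ 623. -206.   82.]
cabinet_top 0.59 [ 55. 256. 198. 129.] [ 784. -216.   64.]
part 0.75 [317. 237.  49.  83.] [515. 142.   9.]
part 0.7 [166. 130.  66.  99.] [ 100. -371.    1.]
part 0.69 [375. 188.  45.  65.] [230. 258.   7.]
part 0.53 [126. 260. 125.  33.] [ 629. -201.   82.]
focus_mark 0.71 [181. 166.  16.   9.] [ 267. -320.  157.]
focus_mark 0.23 [360. 338.  19.  18.] [717. 222.   5.]
caliper 0.97 [261. 325.  40.  75.] [779.  49.  -0.]
mount_a 0.8 [360. 339.  17.  17.] [718. 222.  12.]
mount_a 0.64 [400. 346.  14.  17.] [731. 300.  14.]
wash_bottle 0.9 [485. 284.  38.  67.] [661. 492.  38.]
dish 0.55 [491. 286.  38.  24.] [535. 501.  26.]
top cam at [ 368.3315956   105.96038517 1451.63618547]
cabinet_drawer0 0.87 [385. 180. 118.  36.] [ 575. -221.   46.]
cabinet_drawer0_handle 0.73 [382. 181. 123.  33.] [ 576. -220.   46.]
cabinet_top 0.83 [380.  86. 132. 128.] [ 697. -222.   81.]
part 0.81 [442. 293.  75. 
[... 293 characters left out ...]
lock': 1.1, 'joint_pos': array([-1.11799993e+00,  2.40596979e-01,  5.01788258e-03,  1.33521571e+00,
       -3.95348668e-05,  1.57082263e+00]), 'joint_vel': array([ 0.00274314, -0.00019261, -0.00045081,  0.00144709,  0.00054685,
       -0.00098562]), 'joint_efforts': array([-2.65142053e-04, -3.72218764e+01,  2.52696419e+01,  1.25880240e-03,
        3.83645943e-05, -1.48259570e-06]), 'ee_pos': array([ 218.73094874, -449.62055803,  231.31481362]), 'eef_rot': array([ 5.18025438e-06,  9.74484160e-01,  2.24456282e-01, -1.90918165e-05]), 'ft_force': array([-0.59852913,  0.13121863, -0.66953843]), 'torque': array([0.04573748, 0.04151063, 0.02872095]), 'grip_force': 0.0, 'opening': 85.41649274135592}
```

View pics/top0.png

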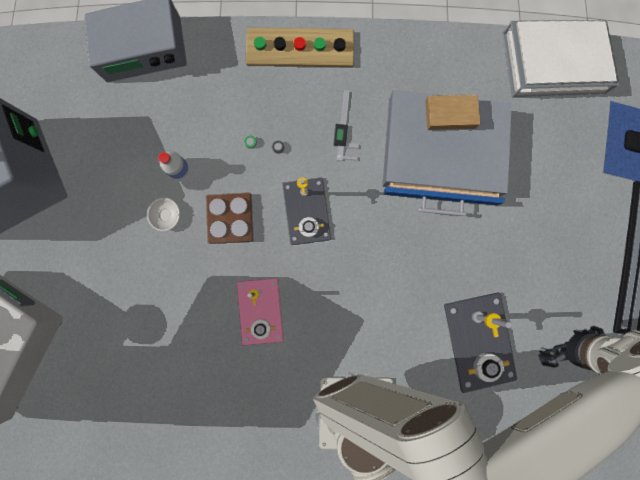

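View pics/scene0.png

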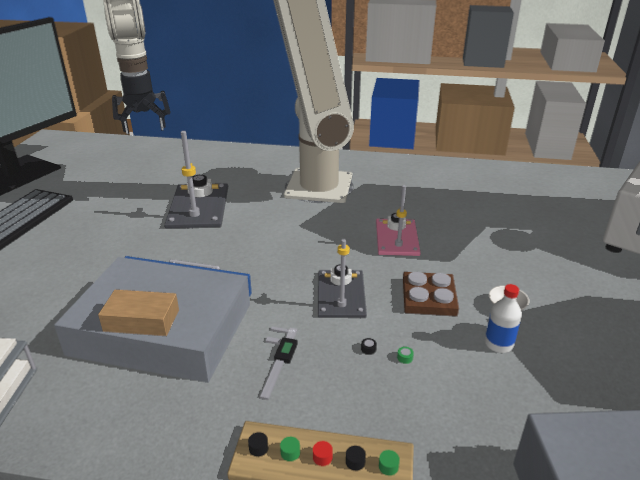

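The top view shows the grey cabinet (drawer front edge near (445,195), handle near (445,208)). It also shows a small dark stand at (308,210), next to the case at (230,218), plus two decoys: a bigger grey stand at (480,340) and a pink one at (260,310). The small grey stand is the target: its marker is at (303,183) in top and (343,251) in scene, and its specimen at (308,227) in top.

```bash
python3 - <<'E'
from h import *
def rect(P): 
    r=cv2.minAreaRect(P[:,:2].astype(np.float32)); return np.round(r[0],1),np.round(r[1],1),round(r[2],2)
for c in("top","scene"):
    d=np.load(c+"0.npz"); X=d["X"]; C=d["C"].astype(int); x,y,z=np.moveaxis(X,-1,0)
    hsv=cv2.cvtColor(d["C"],cv2.COLOR_RGB2HSV); 
    m=(abs(z-84)<6)&(x>560)&(x<880)&(y<-40)&(y>-400); P=X[m]; print(c,"cab top",rect(P),np.median(z[m]),m.sum())
    m=(z>30)&(z<60)&(x>480)&(x<562)&(y<-120)&(y>-320)
    P=X[m]; print("handle",rect(P) if m.sum()>5 else 0,np.percentile(P,[2,50,98],axis=0).round(1).tolist() if m.sum()else 0)
    near=(x>420)&(x<640)&(y>60)&(y<215)
    m=near&(abs(z-12)<5); print("plate",rect(X[m]),np.median(z[m]))
    for k in range(25,190,8):
        mm=near&(z>=k)&(z<k+8)
        if mm.sum(): print(k,mm.sum(),X[mm].mean(0).round(1),end=" | ")
    m=near&(z>30)&(hsv[...,0]>18)&(hsv[...,0]<32)&(hsv[...,1]>150)&(hsv[...,2]>90)&(z>70)
    print("\nyellow",m.sum(),np.percentile(X[m],[0,10,50,90,100],axis=0).round(1).tolist())
    m=near&(z>38)&(z<56)&(x<540); print("spec",rect(X[m]),X[m].mean(0))
s=np.load("top0.npz")["C"]
a=cv2.resize(s[170:260,270:340],None,fx=5,fy=5,interpolation=cv2.INTER_CUBIC);b=cv2.resize(np.load("scene0.npz")["C"][230:320,300:380],None,fx=5,fy=5,interpolation=cv2.INTER_CUBIC)
cv2.imwrite("pics/crop.png",np.hstack([a,b])[...,::-1])
E
```

```text
top cab top (array([ 708.2, -230.6]), array([323.6, 272.6]), 85.76) 83.33124543283813 8879
handle (array([ 546.1, -218.1]), array([129. ,  31.3]), 89.35) [[530.5, -279.2, 42.8], [539.3, -220.7, 49.7], [559.1, -158.3, 57.6]]
plate (array([524.9, 135.8]), array([204.7, 145.2]), 2.64) 11.35200673278049
25 136 [501.6 136.   29.5] | 33 87 [490.1 134.7  36.2] | 41 105 [494.5 134.9  45.1] | 49 8 [491.4 130.4  50.7] | 65 1 [583.8 145.7  71.7] | 73 2 [585.3 149.4  78.3] | 97 1 [584.3 145.  100.9] | 153 3 [575.1 144.1 158.3] | 161 56 [581.3 148.9 165.9] | 169 32 [586.8 148.5 170.7] | 177 5 [585.4 150.  183.1] | 185 11 [588.2 148.2 187.2] | 
yellow 76 [[561.7, 138.4, 71.7], [572.3, 140.8, 161.9], [583.2, 145.8, 167.5], [594.7, 157.7, 171.1], [598.5, 160.1, 176.3]]
spec (array([493.1, 133.9]), array([43.8, 31.2]), 66.07) [493.39137811 134.90075231  44.35243525]
scene cab top (array([ 721.2, -232. ]), array([325.4, 254.5]), 85.52) 82.75538607147296 8715
handle (array([ 541.1, -216. ]), array([130.3,  15.1]), 87.07) [[534.2, -277.5, 44.2], [541.5, -214.1, 48.9], [549.1, -154.2, 53.1]]
plate (array
[... 187 characters left out ...]
90.8 148.5  60.4] | 65 14 [591.8 149.5  69. ] | 73 13 [591.3 149.3  76.5] | 81 10 [591.6 149.9  84.3] | 89 14 [592.8 149.7  92.6] | 97 13 [590.9 149.6 100.9] | 105 12 [591.8 149.4 109.7] | 113 9 [592.5 149.7 117.6] | 121 17 [591.4 149.9 125.1] | 129 15 [591.2 149.3 133.3] | 137 15 [590.3 149.6 141.2] | 145 9 [592.2 149.6 148. ] | 153 22 [596.7 151.  158.1] | 161 73 [592.6 149.7 165.6] | 169 15 [592.7 150.  172.1] | 177 18 [591.3 149.4 180.5] | 185 8 [589.1 148.9 186. ] | 
yellow 80 [[576.5, 137.2, 157.5], [585.1, 140.2, 159.1], [595.6, 150.0, 165.7], [600.6, 158.6, 168.3], [604.2, 160.3, 169.7]]
spec (array([497.6, 134.1]), array([39.5, 39.2]), 37.19) [497.98305587 133.44889532  42.26428493]
```

View pics/crop.png

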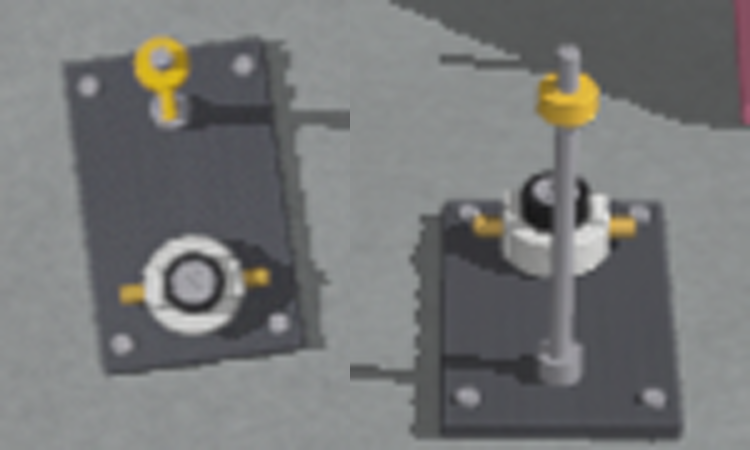

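The crop shows the collar on the post above the bright specimen in its white clamp, with the stand yawed about 0.15 rad. Next I refine the bar and marker, then move over the handle.

```bash
cat >> h.py <<'E'
def quat(a): return [0,float(np.cos(a/2)),float(np.sin(a/2)),0]
def st():
    s=sensors.read_state(); print("t",round(s["clock"],2),"p",s["ee_pos"].round(1),"F",s["ft_force"].round(1),"open",round(s["opening"],1),"grip",round(s["grip_force"],1)); return s
def proj(s,P): return cv2.projectPoints(np.float64(P).reshape(-1,1,3),cv2.Rodrigues(np.array(s["R"]))[0],np.float64(s["t"]),s["K"],np.array(s["D"]))[0].reshape(-1,2)
E
python3 - <<'E'
from h import *
yaw=-0.076; u=np.array([-np.cos(yaw),-np.sin(yaw)]); v=np.array([-np.sin(yaw),np.cos(yaw)]); c0=np.array([541,-217])
th=np.linspace(0,6.28,60); post=np.array([587,149.])
for c in("top","scene"):
    s=imaging.snapshot(c); X=cloud(s); P=X.reshape(-1,3)
    r=(P[:,:2]-c0); a=r@u; b=r@v
    m=(abs(b)<42)&(abs(a)<18)&(P[:,2]>38)&(P[:,2]<58)
    print(c,"bar a",np.percentile(a[m],[5,50,95]).round(1),"slope",np.polyfit(b[m],a[m],1).round(3),m.sum(),"z",np.percentile(P[m,2],[5,50,95]).round(1))
    hsv=cv2.cvtColor(s["color"],cv2.COLOR_RGB2HSV)
    yl=(hsv[...,0]>18)&(hsv[...,0]<32)&(hsv[...,1]>130)&(hsv[...,2]>80)
    pc=proj(s,[[587,149,160]])[0].astype(int); w=np.zeros_like(yl); w[pc[1]-14:pc[1]+15,pc[0]-14:pc[0]+15]=1
    vv,uu=np.nonzero(yl&w); print("yellow px",uu.min(),uu.max(),vv.min(),vv.max())
    for zc in(154,158,162):
        col=[[post[0]+13*np.cos(t),post[1]+13*np.sin(t),zc+d] for t in th for d in(-6,6)]
        q=proj(s,col); print(zc,q.min(0).round(1),q.max(0).round(1))
    print("post top",proj(s,[[*post,187]]).round(1), "base",proj(s,[[*post,30]]).round(1),"part",proj(s,[[493,134.7,46]]).round(1))
p=np.array([541,-217]); q=quat(yaw+np.pi/2)
S=sensors.read_state(); manip.servo_line([218.7,-449.6,290],rate=200)
manip.gripper_to(32)
manip.move_pose([*p,150],q); st(); print(sensors.read_state()["joint_pos"].round(2))
E
```

```text
top bar a [-2.3  2.6  7.1] slope [1.00e-03 2.56e+00] 129 z [43.5 49.6 54.4]
yellow px 297 307 178 193
154 [296.3 177.7] [307.2 189.1]
158 [296.3 177.4] [307.2 188.8]
162 [296.2 177.1] [307.1 188.6]
post top [[301.4 181.1]] base [[303.2 191.2]] part [[307.8 226.1]]
scene bar a [-5.6 -0.3  5.6] slope [ 0.01  -0.458] 107 z [44.6 48.9 51.9]
yellow px 338 349 245 254
154 [337.  246.4] [349.2 257.8]
158 [337.  244.9] [349.3 256.3]
162 [337.1 243.3] [349.3 254.7]
post top [[343.4 239.2]] base [[341.8 297.2]] part [[341.  266.9]]
t 3.76 p [ 540.8 -218.1  150.6] F [-0.3  0.8  0. ] open 31.8 grip 0.0
[-0.38  0.45  0.09  1.21 -0.    1.27]
```

```bash
python3 - <<'E'
from h import *
yaw=-0.076; u=np.array([-np.cos(yaw),-np.sin(yaw)]); p=np.array([541,-217])+2*u
manip.servo_line([*p,70],rate=150); manip.servo_line([*p,32],rate=60); s=st()
assert abs(s["ft_force"]).max()<10
manip.gripper_to(0,40); s=st()
assert 6<s["opening"]<16
e=s["ee_pos"][:2]+160*u
manip.servo_line([*e,s["ee_pos"][2]],rate=80); st()
manip.gripper_to(34); s=st()
manip.servo_line([*s["ee_pos"][:2],190],rate=150); 
manip.servo_line([300,-60,230],rate=250); st()
for c in("top","scene"):
    s=imaging.snapshot(c); save(s,c+"1"); X=cloud(s); np.savez(c+"1.npz",X=X,C=s["color"])
    for n in("cabinet_drawer0_handle","loupe_grip","lens"):
        for d in spotter.recognise(n,c)[:2]: print(c,n,d["p"],np.round(d["box"]))
E
```

```text
t 5.22 p [ 539.1 -216.9   32. ] F [ 0.6  0.5 -0.8] open 32.1 grip 0.0
t 5.55 p [ 539.4 -217.    32.5] F [ 0.4 -1.   1. ] open 9.4 grip 39.0
t 7.69 p [ 379.8 -205.4   32.5] F [ 0.2 -4.6  1.7] open 9.3 grip 39.1
t 8.05 p [ 379.5 -204.1   32.2] F [0.1 0.1 0.1] open 33.9 grip 0.0
t 10.07 p [300.3 -60.2 229.8] F [ 0.2 -0.1  0.1] open 34.0 grip 0.0
top cabinet_drawer0_handle 0.95 [375. 183. 125.  92.]
top cabinet_drawer0_handle 0.19 [159. 151.  29.  28.]
top loupe_grip 0.83 [410. 212.  57.  25.]
top lens 0.73 [413. 213.  51.  22.]
scene cabinet_drawer0_handle 0.61 [137. 224. 135.  58.]
scene loupe_grip 0.73 [132. 225. 140.  61.]
scene loupe_grip 0.69 [173. 258.  61.  17.]
scene lens 0.59 [173. 254.  61.  21.]
```

View pics/top1.png

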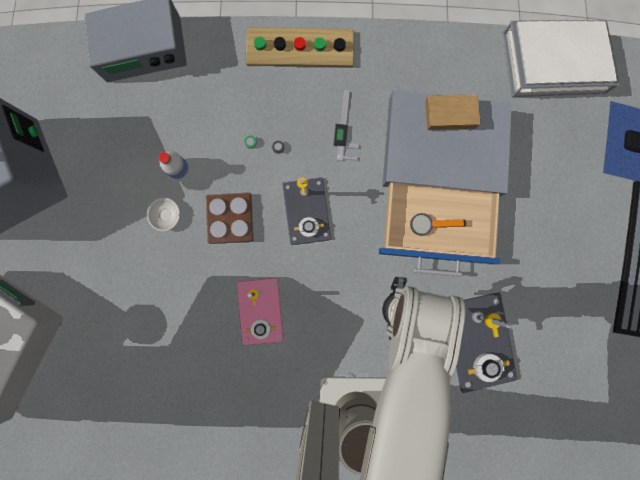

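The drawer is open. The loupe lies in it with its lens at (422,224), and the orange handle runs right to (466,223), so its yaw is near 0.

```bash
python3 - <<'E'
from h import *
for c in("top","scene"):
    d=np.load(c+"1.npz"); X=d["X"]; C=d["C"]; hsv=cv2.cvtColor(C,cv2.COLOR_RGB2HSV)
    l,t,w,h=((405,207,67,35) if c=="top" else (165,248,75,32))
    w_=np.zeros(C.shape[:2],bool); w_[t:t+h,l:l+w]=1
    o=w_&(hsv[...,1]>190)&(hsv[...,0]<18)&(hsv[...,2]>110)
    vv,uu=np.nonzero(o); print(c,o.sum(),"px",uu.min(),uu.max(),vv.min(),vv.max(),uu.mean(),vv.mean())
    P=X[o]; P=P[~np.isnan(P[:,0])]; print(np.percentile(P,[3,50,97],axis=0).round(1).tolist(), P.mean(0).round(1))
    r=cv2.minAreaRect(P[:,:2].astype(np.float32)); print(r)
    g=w_&(hsv[...,1]<60); P=X[g]; P=P[P[:,2]<50];print("grey",g.sum(),np.percentile(P,[3,50,97],axis=0).round(1).tolist())
    f=w_&(hsv[...,1]>60)&(hsv[...,1]<150); print("floor z",np.nanpercentile(X[f][:,2],[10,50,90]).round(1))
d=np.load("top1.npz"); C=d["C"]
# ray intersections at given height
s=imaging.snapshot("top")
def ray(uv,z):
    n=cv2.undistortPoints(np.float64(uv).reshape(-1,1,2),s["K"],np.array(s["D"])).reshape(-1,2); R=np.array(s["R"]); o=-R.T@s["t"]
    D=np.c_[n,np.ones(len(n))]@R; return o+D*((z-o[2])/D[:,2])[:,None]
hsv=cv2.cvtColor(C,cv2.COLOR_RGB2HSV); o=(hsv[...,1]>190)&(hsv[...,0]<18)&(hsv[...,2]>110); o[:207]=0;o[242:]=0;o[:,:405]=0;o[:,472:]=0
vv,uu=np.nonzero(o); P=ray(np.c_[uu,vv],35)[:,:2]; print("orange",P.mean(0),cv2.fitLine(P.astype(np.float32),cv2.DIST_L2,0,.01,.01).ravel(), P.min(0),P.max(0))
gc=C[207:242,405:472]; cir=cv2.HoughCircles(cv2.resize(cv2.cvtColor(gc,cv2.COLOR_RGB2GRAY),None,fx=6,fy=6,interpolation=cv2.INTER_CUBIC),cv2.HOUGH_GRADIENT,1,100,param1=80,param2=20,minRadius=45,maxRadius=90)
print(cir); 
if cir is not None:
    x,y,_=cir[0][0]; print("lens",ray([[x/6+405-.4,y/6+207-.4]],30))
E
```

```text
top 179 px 433 463 220 226 447.8659217877095 223.06703910614524
[[500.3, -274.6, 35.5], [508.5, -234.7, 41.3], [517.1, -196.6, 46.7]] [ 508.5 -235.1   41.4]
((508.3440246582031, -235.47161865234375), (15.307373046875, 83.51958465576172), 3.858206033706665)
grey 385 [[481.0, -189.6, 26.3], [505.6, -164.5, 32.9], [531.2, -137.8, 40.0]]
floor z [17.6 21.5 25.7]
scene 254 px 175 207 257 266 191.20472440944883 261.16141732283467
[[504.3, -271.3, 26.7], [516.8, -234.0, 38.1], [522.3, -196.2, 43.3]] [ 515.6 -233.6   36.7]
((512.2130126953125, -233.92323303222656), (22.61456298828125, 80.24058532714844), 0.4276360869407654)
grey 1157 [[479.4, -276.3, 22.0], [510.1, -164.4, 31.9], [536.0, -135.5, 38.4]]
floor z [18.5 21.  25.2]
orange [ 509.11741237 -236.23341039] [ 6.5282688e-02 -9.9786681e-01  5.0911740e+02 -2.3623341e+02] [ 500.51335966 -277.31107171] [ 518.08777752 -196.07233755]
[[[ 97.5 100.5  52.7]]]
lens [[ 507.40393328 -164.44379941   30.        ]]
```

```bash
python3 - <<'E'
from h import *
ps=0.045; g=[508.8,-232]; q=quat(ps+np.pi/2)
manip.gripper_to(45)
manip.move_pose([*g,170],q); print(sensors.read_state()["joint_pos"].round(2))
manip.servo_line([*g,60],rate=180); manip.servo_line([*g,24],rate=50); s=st()
assert abs(s["ft_force"]).max()<8
manip.gripper_to(0,50); s=st(); assert 14<s["opening"]<24
manip.servo_line([*g,40],rate=50); st()
manip.servo_line([*g,240],rate=150); st()
ps2=-1.0; n=np.array([-np.sin(ps2),np.cos(ps2)]); part=np.array([493,134.7]); p=part-68*n
q2=quat(ps2+np.pi/2)
manip.move_pose([*p,240],q2); st()
for c in("top","scene"):
    s=imaging.snapshot(c); save(s,c+"2"); np.savez(c+"2.npz",X=cloud(s),C=s["color"])
A=cv2.imread("pics/top2.png")[150:290,250:390];B=cv2.imread("pics/scene2.png")[180:320,280:420]
cv2.imwrite("pics/both2.png",cv2.resize(np.hstack([A,B]),None,fx=2.8,fy=2.8,interpolation=cv2.INTER_CUBIC))
E
```

```text
[-0.43  0.39  0.05  1.23  0.    1.1 ]
t 13.49 p [ 509.  -232.1   24.1] F [ 0.4 -0.5  0.1] open 45.0 grip 0.0
t 13.85 p [ 509.3 -232.2   24.6] F [1.  0.3 2.4] open 16.9 grip 50.0
t 14.32 p [ 509.  -232.1   40.4] F [-0.2  0.1 -1.2] open 17.1 grip 49.5
t 15.8 p [ 508.3 -231.8  239. ] F [ 0.   0.2 -0.7] open 16.7 grip 49.5
t 17.3 p [436.   97.7 239.9] F [ 0.6 -0.  -0.9] open 17.0 grip 49.5
```

View pics/both2.png

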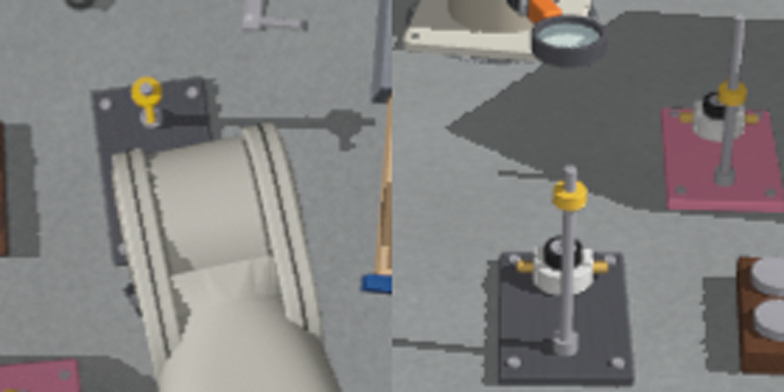

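The loupe is held, its lens rim visible in the scene crop around scene pixel (483,195). The arm hides it from the top camera. I'll fit the rim from the scene view and the marker in the same picture.

```bash
cat > fit.py <<'E'
from h import *
from scipy.optimize import least_squares
def rim(s,X,guess,thr=85,name=None):
    pc=proj(s,[guess])[0]; C=s["color"]; u0,v0=(pc-[26,20]).astype(int)
    # dark rim: blob incl. hole -> convex hull
    V=C[v0:v0+40,u0:u0+52].max(-1); m=(V<thr).astype(np.uint8)
    n,L,S,ce=cv2.connectedComponentsWithStats(m); k=1+np.argmax(S[1:,4]); m=(L==k).astype(np.uint8)
    cs=max(cv2.findContours(m,cv2.RETR_EXTERNAL,cv2.CHAIN_APPROX_NONE)[0],key=cv2.contourArea); box=cv2.boundingRect(cs)
    bx=np.array([box[0]-.5,box[1]-.5,box[0]+box[2]-.5,box[1]+box[3]-.5])+[u0,v0,u0,v0]
    th=np.linspace(0,6.28,90); M=np.array([[30*np.cos(t),30*np.sin(t),d] for t in th for d in(-8,8)])
    print("dark box",bx,"area",m.sum()); 
    for z in (guess[2]-4,guess[2],guess[2]+4):
        def res(c):
            q=proj(s,M+[c[0],c[1],z]); b=np.r_[q.min(0),q.max(0)]; e=b-bx; return e
        r=least_squares(res,guess[:2]); print("z",z,"xy",r.x.round(1),"res",r.fun.round(2))
    P=X[v0:v0+40,u0:u0+52][m>0]; P=P[abs(P[:,2]-guess[2])<25]
    top=P[P[:,2]>np.percentile(P[:,2],50)]
    print("depth pts",len(P),"pctl",np.nanpercentile(P,[3,50,97],axis=0).round(1).tolist())
    A=np.c_[top[:,:2]-np.mean(top[:,:2],0),np.ones(len(top))]; print("plane",np.linalg.lstsq(A,top[:,2],rcond=None)[0].round(3))
    if name: cv2.imwrite(name,cv2.resize(np.hstack([C[v0:v0+40,u0:u0+52,::-1],np.repeat(m[...,None]*255,3,-1)]),None,fx=7,fy=7,interpolation=cv2.INTER_NEAREST))
E
python3 - <<'E'
from fit import *
s=imaging.snapshot("scene"); rim(s,cloud(s),[493,134.7,244],name="pics/rim.png"); save(s,"s3")
n=proj(s,[[587,149,187],[587,149,161],[493,134.7,46]]); print(n)
q=quat(-1.0+np.pi/2); p=sensors.read_state()["ee_pos"]
manip.servo_line([436,97.7,156.5],q,rate=80); st(); manip.sleep(.3)
s=imaging.snapshot("scene"); rim(s,cloud(s),[493,134.7,161],name="pics/rim4.png"); save(s,"s4")
A=cv2.imread("pics/s4.png")[210:320,285:400]; A=cv2.resize(A,(575,550),interpolation=cv2.INTER_CUBIC)
B=cv2.imread("pics/rim4.png"); 
cv2.imwrite("pics/v4.png",A); a=cv2.imread("pics/rim.png"); cv2.imwrite("pics/rims.png",np.vstack([a,B]))
E
```

```text
dark box [329.5 189.5 351.5 204.5] area 140
z 240 xy [498.3 129.9] res [-2.72 -2.48  2.7   2.04]
z 244 xy [505.5 130.8] res [-2.81 -2.56  2.79  2.1 ]
z 248 xy [512.8 131.6] res [-2.9  -2.63  2.88  2.16]
depth pts 132 pctl [[505.4, 107.6, 236.5], [519.9, 130.1, 244.7], [525.3, 152.9, 252.1]]
plane [-3.1000e-02 -2.9000e-02  2.4844e+02]
[[343.43439329 239.22027191]
 [343.14924345 249.38728286]
 [341.04019157 266.91929663]]
t 18.64 p [436.5  97.8 157. ] F [-0.3 -0.4 -0.8] open 16.7 grip 49.5
dark box [328.5 220.5 350.5 236.5] area 139
z 157 xy [496.6 129.1] res [-2.21 -2.08  2.2   1.75]
z 161 xy [502.9 129.9] res [-2.29 -2.15  2.28  1.8 ]
z 165 xy [509.3 130.6] res [-2.37 -2.21  2.35  1.86]
depth pts 123 pctl [[500.1, 105.6, 153.6], [519.4, 129.4, 161.2], [525.3, 153.4, 168.2]]
plane [ 3.30000e-02 -2.30000e-02  1.64945e+02]
```

View pics/v4.png

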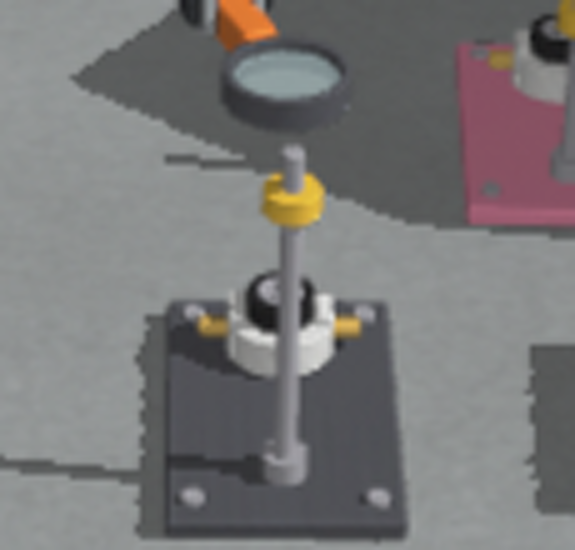

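View pics/rims.png

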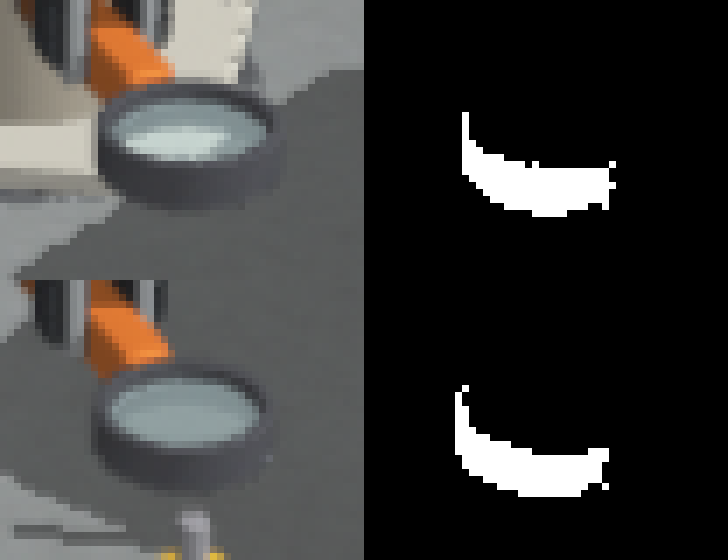

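The rim shows at about (341.5,226) in the scene, roughly 328.6–354.4 by 217.1–235.9. My dark mask missed part of it. I'll average several depth frames and use sub-pixel edges for rim, collar and specimen.

```bash
python3 - <<'E'
from fit import *
N=12; Xs=[];Cs=[]
for i in range(N):
    s=imaging.snapshot("scene"); Xs.append(cloud(s)); Cs.append(s["color"].astype(float))
X=np.nanmean(Xs,0); sd=np.nanmean(np.nanstd(Xs,0)[200:320,300:380],(0,1)); C=np.mean(Cs,0); np.savez("avg.npz",X=X,C=C); print("sd",sd)
e=sensors.read_state()["ee_pos"]; print(e)
Y=(C[...,0]-C[...,2])
print("yellow R-B"); print(Y[241:259,336:352].round().astype(int))
m=np.zeros(Y.shape,bool); m[241:259,336:352]=Y[241:259,336:352]>60
print("collar z rows"); 
for r in range(242,258):
    P=X[r,336:352][m[r,336:352]]
    if len(P): print(r,P.mean(0).round(1),len(P))
print("post top rows"); 
for r in range(236,246): print(r,X[r,342:345].round(1).tolist())
print("rim col gray", ); print(C[212:242,330:354:3].mean(-1).round().astype(int))
print("row gray",C[226,322:360].mean(-1).round().astype(int))
R=np.linalg.norm(X[...,:2]-[493,134.7],axis=-1)
for r in range(214,240): 
    P=X[r,328:355]; P=P[(abs(P[:,2]-161)<16)]
    if len(P): print(r,len(P),P.mean(0).round(1),"mid",X[r,340:343].mean(0).round(1))
# bounding-box fit
bx=np.array([328.6,217.1,354.4,235.9]); th=np.linspace(0,6.28,180); M=np.array([[30*np.cos(t),30*np.sin(t),d] for t in th for d in(-8,8)])
for z in(157,159,161,163):
    f=lambda c:(lambda q:np.r_[q.min(0),q.max(0)]-bx)(proj(s,M+[c[0],c[1],z])); r=least_squares(f,[493,134.7]); print(z,r.x.round(1),r.fun.round(2))
for z in(160,162,164):
  q=proj(s,[[587+13,149,z-6],[600,149,z+6],[574,149,z+6]]); print("collar front-bottom,front-top,back-top rows",z,q[:,1].round(2))
print("part",proj(s,[[493,134.7,46]]))
E
```

```text
sd [2.41505903 0.28575454 1.67579162]
[436.01028508  97.70546149 156.48625385]
yellow R-B
[[ -1  -1  -2  -2  -2  -2  -4  -5  -4  -3  -1  -1  -1  -2  -2  -1]
 [ -1  -1  -1  -1  -1  -2  -3  -4  -4  -3  -2  -1  -2  -2  -2  -2]
 [ -1  -1  -2  -1   0   2  -3  -4  -5  -5  -2  -2  -2  -1  -1  -2]
 [ -2  -2   4  28  45  30  -3  -4  -4   3  41  26  -1  -1  -1  -1]
 [ -2   0  24 103 145  63  -2  -3  -5  33 159 119  26  -1  -1  -1]
 [ -3  14  84 100  90  37  -2  -3  -5  31 162 158 118  18  -1  -1]
 [  1  33  99 100  92  55   4  -4  -1  44 163 162 153  88  -2  -1]
 [  0  29 104 113 122 124  63  35  47 118 162 163 157 113  -2  -2]
 [  1  31 116 151 158 161 162 162 162 162 163 164 160  89  -3  -2]
 [  2  32  94 105 129 153 157 158 158 160 164 164 154  92  -3  -2]
 [  3  48  95 103 108 111 116 122 131 142 154 158 152  85  -3  -3]
 [  2  38  86 102 108 113 118 125 136 146 154 158 140  47  -4  -3]
 [ -3   4  45  93 110 115 120 127 137 147 152 144 111  -3  -2  -3]
 [ -3  -2   5  46  79  97 104 116 125 129 116  57  10  -2  -3  -3]
 [ -3  -3  -2  -3   1  20  30  50  48  34  11  -3  -2  -2  -3  -4]
 [ -3
[... 3454 characters left out ...]
522.5 136.  160.9]
234 18 [519.6 139.1 156.7] mid [522.4 136.  158.2]
235 14 [520.9 139.3 154.9] mid [522.5 136.1 155.6]
236 3 [522.1 140.6 153.1] mid [489.3 132.2 131.5]
157 [487.8 132.6] [-0.24 -0.46  0.24  0.41]
159 [491. 133.] [-0.28 -0.5   0.28  0.43]
161 [494.2 133.3] [-0.32 -0.53  0.32  0.46]
163 [497.4 133.7] [-0.36 -0.56  0.36  0.49]
collar front-bottom,front-top,back-top rows 160 [255.48 250.82 244.14]
collar front-bottom,front-top,back-top rows 162 [254.71 250.04 243.36]
collar front-bottom,front-top,back-top rows 164 [253.93 249.26 242.59]
part [[341.04019157 266.91929663]]<stdin>:5: RuntimeWarning: Mean of empty slice
  var = nanvar(a, axis=axis, dtype=dtype, out=out, ddof=ddof,
```

```bash
python3 - <<'E' 2>/dev/null
from h import *
manip.servo_line([436.5,98.7,157.0],quat(-1.0+np.pi/2),rate=20); manip.sleep(1.0); s0=st(); print(s0["joint_vel"].round(4))
X=np.nanmean([cloud(imaging.snapshot("scene")) for _ in range(8)],0)
for r in(217,218,226,230,231,233): print(r,X[r,340:344].mean(0).round(1), "L",X[r,331:334].mean(0).round(1),"R",X[r,350:353].mean(0).round(1))
print("collar",np.nanmean(X[248:250,345:348],(0,1)).round(1))
st(); manip.job_done()
E
```

```text
t 20.84 p [436.5  98.7 157. ] F [-0.1 -0.7 -1.2] open 17.0 grip 49.5
[-0.0001 -0.0001 -0.0002 -0.0009 -0.0008 -0.0007]
217 [466.5 129.7 169.1] L [465.8 107.4 166.5] R [175.7 123.8  -2.5]
218 [468.7 130.  167.7] L [466.1 107.5 164. ] R [181.4 124.4  -2.4]
226 [495.4 133.6 162.5] L [505.1 113.  166.4] R [492.7 155.  163. ]
230 [522.5 136.9 168.9] L [514.5 114.4 161.7] R [513.  157.3 165.1]
231 [523.1 137.1 166.6] L [514.4 114.5 158.9] R [513.1 157.4 162.5]
233 [523.8 137.3 161.8] L [435.3 103.7 103. ] R [512.2 157.5 156.6]
collar [591.8 155.6 167.2]
t 21.24 p [436.5  98.7 157. ] F [ 0.3  0.3 -1.4] open 16.9 grip 49.5
the job is handed in; nothing more can be done
```

I handed the job in at about 21 s: the drawer is pulled out about 160 mm, and the gripper holds the loupe still and level over the specimen. By the camera measurements the lens is within about 1–2 mm of the specimen's centre and about 1 mm of the marker height.

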